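# Load the tape dispenser and key in a strip

### The job

Take the brown roll of tape from the stand, lower it gently into the dispenser's roller cradle and let go only once it rests on both rollers. Then start the dispenser: press the green key, then the yellow, then the blue, each fully down and up again before the next, never two at once; the keys lie under a hood, so come in on a slant from the front. Leave the white roll in its place in the stand and the carton of stickers where it is.

Things in the scene. Friction and masses are not known exactly. Their poses are not given: they have to be found in the camera images.
- dispenser: Electric tape dispenser, fixed. Grey base plate 172 (x) x 282 (y) x 14 mm; origin at the centre of its underside, x to its back, y to its left; its front (-x) faces the robot. Left part: roller cradle. Right part (y -135 to +15 mm): key console with a panel sloping 40 degrees, falling to the front, from its upper edge x=-1, z=101 mm to x=-85, z=30 mm; housing behind it 100 mm high.
- hood_edge (a point): Middle of the outer edge of the dark steel hood over the keys, at x=-52, y=-60, z=162 mm of the dispenser, axes as the dispenser's. The hood, 150 mm wide and 5 mm thick, stands square off the panel's upper edge, 80 mm out. It covers the keys from straight above; along the panel's normal there are 45 mm between a key's axis and the hood, and nothing at the sides or in front.
- cradle (a point): Where the brown roll's centre lies when seated: x=0, y=95, z=83 mm in the dispenser's frame, axes as the dispenser's. The roll lies on two black rollers (24 mm diameter, along y, at x=-36 and +36 mm, axes at z=30 mm), its axis along y, between two aluminium side plates 62 mm apart inside, upper edges at z=54 mm.
- roll_stand: Light wooden stand for two rolls, fixed, 115 (x) x 184 (y) mm, origin at the centre of its underside. The rolls stand upright (on their rims) on two dowels, axes along the stand's y, roll centres at y=-55 and +55 mm (order varies), between wooden strips 35 mm high. Fixed furniture near it: at its left a black grinder 0.56 m high (world x 0.38 to 0.78, y over 0.49), in front of it a bag sealer (x 0.42 to 0.52, y 0.07 to 0.46) whose raised arm is up to 0.32 m high.
- roll_brown_centre (a point): Centre of the roll of brown packing tape: 104 mm diameter, 48 mm wide, about 0.14 kg, standing upright on its rim in the stand with its centre 68 mm above the bench. z is the roll's axis (level); x and y turn with the roll as it rolls. It is taken from above across its two flat faces, 48 mm apart, in its upper half; it is treated as a solid disc (the core cannot be entered).
- roll_brown: The same roll of brown tape; origin at the centre of one flat face, z along the roll's axis.
- roll_white_centre (a point): Centre of the other roll, off-white tape with a brown core, 94 mm diameter, 48 mm wide, standing in the other place of the stand with its centre 62 mm above the bench. Stays in the stand.
- sticker_box: White carton 73 x 108 x 52 mm lying loose on the bench to the right of the dispenser, origin at the centre of its underside. Stays where it is. Between it and the robot stands a fixed grey cabinet of drawers, 0.16 m high, world x 0.24 to 0.42, y -0.46 to -0.22.
- key_green_top (a point): Centre of the top of the green key, one of three in a row (46 mm apart; order varies): a round green cap of 32 mm diameter on a black collar (48 mm diameter); when up the top is 14 mm out from the panel and 11 mm out from the collar. z points out of the panel (40 degrees from vertical, to the front), the key is pushed along -z.
- key_green (a joint): Travel of the green spring key: 0 m up, 0.007 m fully down. It starts to move at about 1.2 N, is fully down at 4 N, and springs back up when let go.
- key_yellow_top (a point): Centre of the top of the yellow key, one of three in a row (46 mm apart; order varies): a round yellow cap of 32 mm diameter on a black collar (48 mm diameter); when up the top is 14 mm out from the panel and 11 mm out from the collar. z points out of the panel (40 degrees from vertical, to the front), the key is pushed along -z.
- key_yellow (a joint): Travel of the yellow spring key: 0 m up, 0.007 m fully down. It starts to move at about 1.2 N, is fully down at 4 N, and springs back up when let go.
- key_blue_top (a point): Centre of the top of the blue key, one of three in a row (46 mm apart; order varies): a round blue cap of 32 mm diameter on a black collar (48 mm diameter); when up the top is 14 mm out from the panel and 11 mm out from the collar. z points out of the panel (40 degrees from vertical, to the front), the key is pushed along -z.
- key_blue (a joint): Travel of the blue spring key: 0 m up, 0.007 m fully down. It starts to move at about 1.2 N, is fully down at 4 N, and springs back up when let go.
Mind the look-alikes: they are no part of the job. Leave any red look-alike of the roll_brown alone.

How it is judged:
By the outcome, as a careful person would: the job done as asked, in the order asked, and still so for the second after the job is handed in, with the robot touching nothing.
It also fails if it takes over 64 s, if anything falls off the work surface, if the arm or the gripper's body presses on something with over 40 N, if the wrist force passes 120 N, or if a joint passes its speed limit or range.

### The arm

A 6-joint arm with a two-finger parallel gripper is mounted at the origin on a cart in front of the work surface, level with it; the furniture and walls round the work are solid. World frame = base frame: x ahead of the robot, y to its left, z up, the work surface at z = 0. Lengths are in m, angles in rad, forces in N, time in s.
With the tool pointing down it reaches from about 0.3 to 0.875 m from the base axis. Payload 6.4 kg.
Tool frame: the origin (TCP) lies at the very end of the fingers, on their centre line; the grasp point (between the pads) lies 19 mm behind it; z points along the fingers, y is the direction in which the jaws open and shut (so a half turn about z gives the same grasp; the last joint's range is limited). The gripper opens to 85 mm and grips with 20 to 120 N. Pads are 22 mm wide; open, the fingers measure 114 mm over their backs; the gripper's body (76 mm by 85 mm) begins 54 mm behind the grasp point. The pads swing forward as they close: fully open they stand 13 mm farther back than shut.
Start: joints at [1.102, 0.181, 1.607, -0, 1.354, -0.206], TCP at [0.149, 0.555, 0.231] pointing down, gripper open.
Joint ranges: [-2.99, 2.99], [-0.89, 2.07], [0.3, 2.58], [-1.14, 4.28], [0, 2.63], [-3.12, 3.12]. Speed limits (rad/s): [2.57, 2.57, 3.01, 3.14, 3.14, 3.14].

### API

Orientations are given as a unit quaternion [w, x, y, z].
In Python, from bench import telemetry, imaging, ctrl gives the robot as it stands.
- The arm moves only by the shell command python3 -m pendant 'ROWS' [OPENING]. ROWS is JSON, a list that holds one entry, the list of rows, each a list of 6 numbers: the shift along the tool's x, y, z in units of 200 mm (1.0 is 200 mm), then the turn, a rotation vector about the tool's x, y, z in units of pi rad (1.0 is pi rad). In form: [[[tx, ty, tz, rx, ry, rz], ...]]. A call has 1 to 12 rows; each row shifts and turns the pose as measured when the row begins, along the tool's axes as they then stand; what a row does not reach is not made up. A row lasts 1/8 s, in which the tool goes at most 62.5 mm and 10.7 degrees, less where a joint would pass 70% of its speed; a pose out of reach is approached as far as the arm can. A call with a number of a shift or a turn outside -1 to 1 is refused whole. A call with a gripper value outside its range is refused whole. OPENING is the closure, from 0 (fully open) to 1 (shut), set as the call begins (- or left out, the last holds). The fingers move at their own pace and stop on an object; the grip force is fixed at half the most. Time passes only in rows, so rows that do not move let the fingers close. It gives the time, the measured TCP pose, the force and the opening at its end, in the units of the state.
- telemetry.get_obs(): the state, without advancing time (a new reading comes with each control period).
- imaging.camera(name): name is "scene" or "top" or "wrist"; returns a dict with "pixels" (480x640x3 uint8, blue, green, red), "vfov" (degrees; the focal length in pixels is half the picture's height over the tangent of half this angle, whatever the lens; pixels are square), "cx", "cy" (the principal point, pixels), "R" (3x3) and "t" (3): a world point X has camera coordinates R X + t. Camera axes: x right, y down, z forward; pixel columns grow to the right and rows downward; lengths in m; the calibration is good to about 2 mm. A picture is of the moment at which its call begins. There is no depth.
- ctrl.hand_in(): hands the job in, once; it reports no verdict.
The state is a dict: "time_s": time; "q": joint angles; "dq": joint speeds; "joint_efforts": joint torques, N m; "eef_pos": TCP position; "eef_rot": TCP orientation; "wrist_force": force on the tool from outside, world axes, zero at the start; "torque": the same for the moment, N m; "opening": opening from 0.0 (shut) to 1.0 (fully open).
Only numpy, scipy, OpenCV 4.12 (cv2) and the standard library are available. Lean on these libraries where they do the work, as an engineer would, in place of code of your own. Each camera call takes 0.05 s, during which the arm holds its last target.

## Working session

There is one attempt and no reset: what is moved stays moved. The work goes in short steps, Python scripts to look and compute and a shell command to move; the robot and the scene stay as the last step left them, time stands still between calls to the robot, and variables do not carry over. Pictures are saved under pics/ and viewed, and the job is handed in when it is done.

```bash
mkdir -p pics; ls; python3 - <<'E'
from bench import telemetry, imaging
import cv2
print(telemetry.get_obs())
for n in ("scene","top","wrist"):
    c=imaging.camera(n); cv2.imwrite(f"pics/{n}0.png",c["pixels"]); print(n,c["vfov"],c["cx"],c["cy"],c["R"],c["t"])
E
```

```text
pics
{'time_s': 0.0, 'q': array([ 1.10169616e+00,  1.81566311e-01,  1.60802315e+00, -7.08921062e-06,
        1.35379038e+00, -2.06287148e-01]), 'dq': array([-0.00067154,  0.00119821, -0.00025992,  0.00163456,  0.00089478,
        0.00027243]), 'joint_efforts': array([-1.66518937e-03, -4.44890535e+01, -3.51320779e+01, -4.90715356e-04,
        9.55209020e-03, -3.19956064e-05]), 'eef_pos': array([0.14910347, 0.55475203, 0.23036263]), 'eef_rot': array([-2.92792673e-04,  1.31027841e-01,  9.91378286e-01, -8.44270668e-04]), 'wrist_force': array([-0.43603945, -0.2089414 , -0.66275595]), 'torque': array([-0.01959955,  0.03634701,  0.00164547]), 'opening': 0.9992610927843477}
scene 54.35003657749458 309.8350309046122 244.91499818303785 [[ 0.59185161 -0.80581995 -0.01912803]
 [-0.59680194 -0.42213624 -0.68236972]
 [ 0.5417925   0.41527727 -0.73075692]] [-0.30293788  0.35457717  0.87336963]
top 45.705939591621814 318.48386923441507 243.26289659902392 [[-0.02300663 -0.99972819  0.00377341]
 [-0.98282169  0.02192589 -0.18325057]
 [ 0.18311803 -0.00792457 -0.983059  ]] [-0.04298502  0.50947793  1.24933316]
wrist 71.77718766607498 318.38955863276976 238.76272260927647 [[ 2.59967386e-01  9.65616937e-01 -9.42985645e-04]
 [ 9.13702648e-01 -2.45674678e-01  3.23715035e-01]
 [ 3.12353053e-01 -8.50169601e-02 -9.46154156e-01]] [-0.57527285 -0.04012776  0.38015399]
```

View pics/scene0.png

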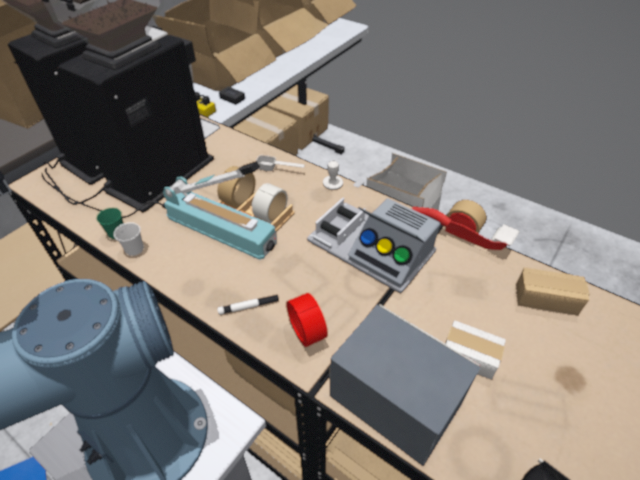

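View pics/top0.png

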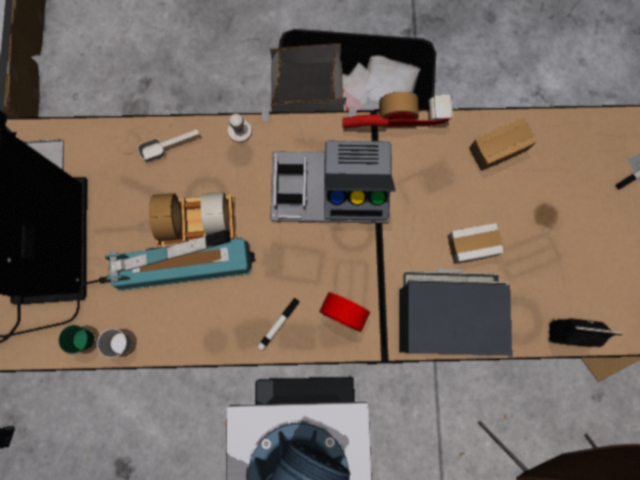

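View pics/wrist0.png

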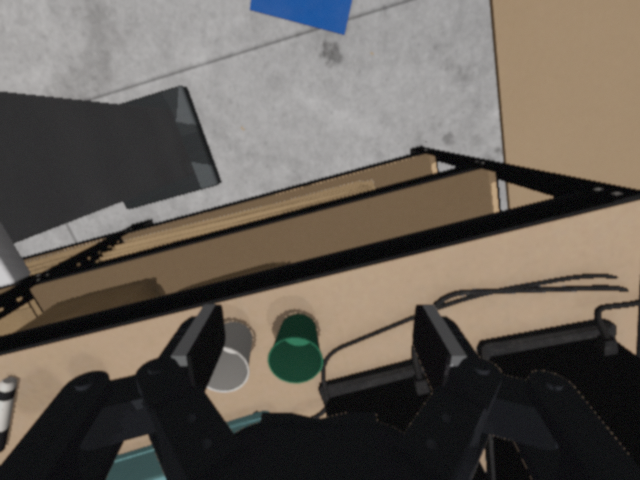

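Candidates for the roll: brown in the stand (top 167,216 / scene 237,187); tape gun's roll at the back (top 400,103); red ring (top 345,310). The one in the wooden stand fits the description. Confirming in an enlarged crop.

```bash
cat > h.py <<'E'
import numpy as np, cv2
from bench import telemetry, imaging
def ray(c,u,v):
    f=240/np.tan(np.radians(c["vfov"])/2)
    R=np.array(c["R"]);t=np.array(c["t"])
    d=R.T@np.array([(u-c["cx"])/f,(v-c["cy"])/f,1]); return -R.T@t,d/np.linalg.norm(d)
def plane(c,u,v,z):
    o,d=ray(c,u,v); return o+d*(z-o[2])/d[2]
def tri(rs):
    A=np.zeros((3,3));b=np.zeros(3)
    for o,d in rs:
        P=np.eye(3)-np.outer(d,d);A+=P;b+=P@o
    X=np.linalg.solve(A,b); return X,[np.linalg.norm((np.eye(3)-np.outer(d,d))@(X-o)) for o,d in rs]
def proj(c,X):
    f=240/np.tan(np.radians(c["vfov"])/2)
    p=np.array(c["R"])@np.array(X)+c["t"]; return f*p[0]/p[2]+c["cx"],f*p[1]/p[2]+c["cy"]
E
python3 - <<'E'
from h import *
t=imaging.camera("top");s=imaging.camera("scene")
import pickle; pickle.dump((t,s),open("cams.pkl","wb"))
a=t["pixels"][180:300,95:265]; b=t["pixels"][130:230,260:400]
c=s["pixels"][140:260,150:310]; d=s["pixels"][190:300,300:450]
f=lambda i:cv2.resize(i,(400,300),interpolation=cv2.INTER_CUBIC)
cv2.imwrite("pics/crop1.png",np.vstack([np.hstack([f(a),f(b)]),np.hstack([f(c),f(d)])]))
for n in (t,s): print(-np.array(n["R"]).T@n["t"])
hs=[cv2.cvtColor(x["pixels"],cv2.COLOR_BGR2HSV) for x in (t,s)]
for name,lo,hi in (("green",45,80),("yellow",20,35),("blue",100,125)):
    r=[]
    for cam,h,box in ((t,hs[0],(180,215,320,395)),(s,hs[1],(220,280,350,420))):
        m=cv2.inRange(h,(lo,120,60),(hi,255,255)); z=np.zeros_like(m); z[box[0]:box[1],box[2]:box[3]]=m[box[0]:box[1],box[2]:box[3]]
        n,l,st,ce=cv2.connectedComponentsWithStats(z); k=1+np.argmax(st[1:,4]); print(name,ce[k],st[k]); r.append(ray(cam,*ce[k]))
    print(tri(r))
E
```

```text
[ 0.2709616  -0.04424367  1.32169252]
[-0.08227849 -0.45712407  0.87437902]
green [377.5        201.42105263] [373 200  10   4  38]
green [401.15625 254.5    ] [394 247  16  16 192]
(array([ 0.59622738, -0.19153886,  0.08401887]), [np.float64(0.003493553475618509), np.float64(0.0034935534756186204)])
yellow [357.12269939 197.23312883] [351 191  14  14 163]
yellow [384.03940887 245.49261084] [376 238  17  16 203]
(array([ 0.60748193, -0.14468687,  0.07563102]), [np.float64(0.000820537114634572), np.float64(0.0008205371146347286)])
blue [336.77118644 197.37288136] [331 191  12  13 118]
blue [367.5027933  236.93296089] [360 230  16  15 179]
(array([ 0.60826217, -0.09890243,  0.0761752 ]), [np.float64(0.0011632885567971463), np.float64(0.001163288556797133)])
```

View pics/crop1.png

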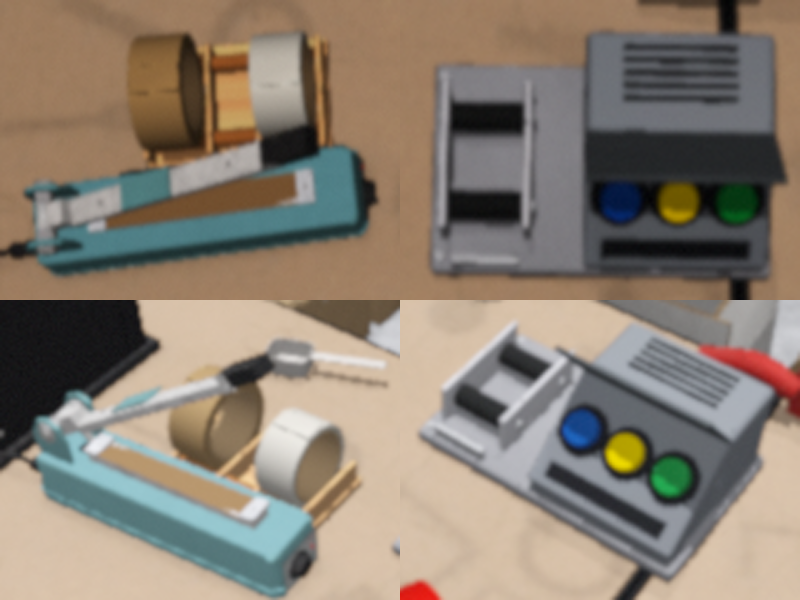

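```bash
python3 - <<'E'
from h import *
import pickle; t,s=pickle.load(open("cams.pkl","rb"))
cv2.imwrite("pics/c2.png",cv2.resize(t["pixels"][135:230,262:397],None,fx=5.8,fy=5.8,interpolation=cv2.INTER_CUBIC))
cv2.imwrite("pics/c3.png",cv2.resize(t["pixels"][185:255,140:245],None,fx=7.5,fy=7.5,interpolation=cv2.INTER_CUBIC))
cv2.imwrite("pics/c4.png",cv2.resize(s["pixels"][155:240,200:305],None,fx=7,fy=7,interpolation=cv2.INTER_CUBIC))
E
```

```text
(no output)
```

View pics/c2.png

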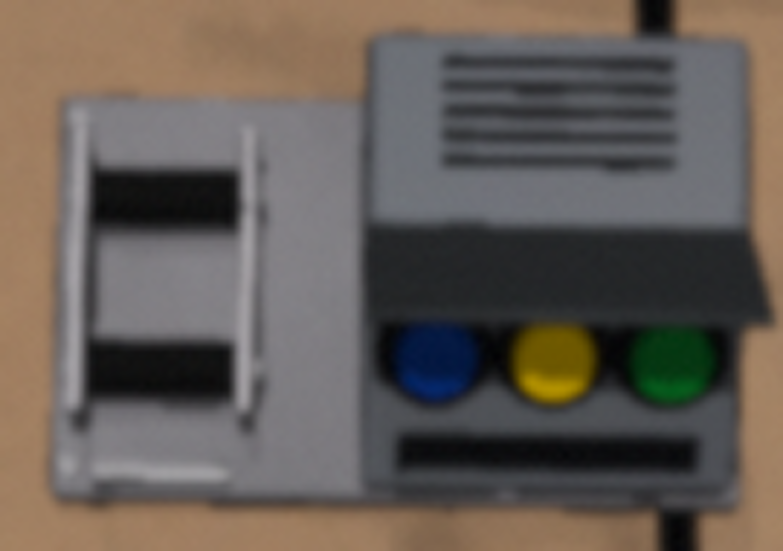

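View pics/c3.png

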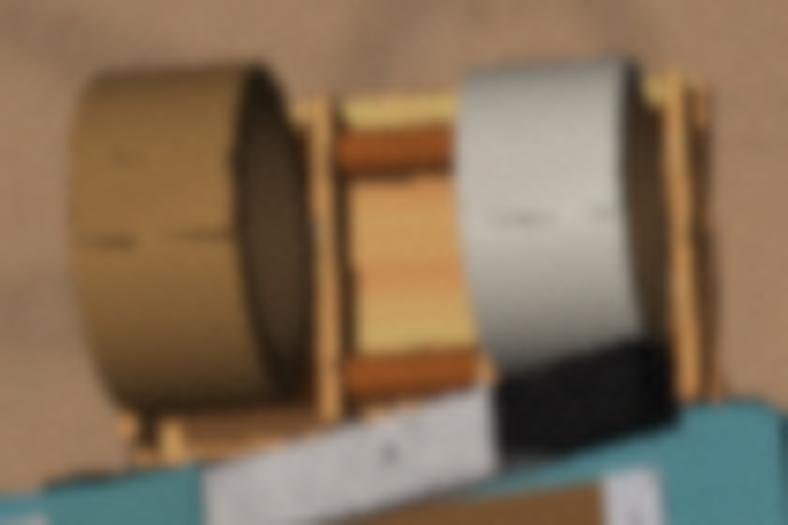

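View pics/c4.png

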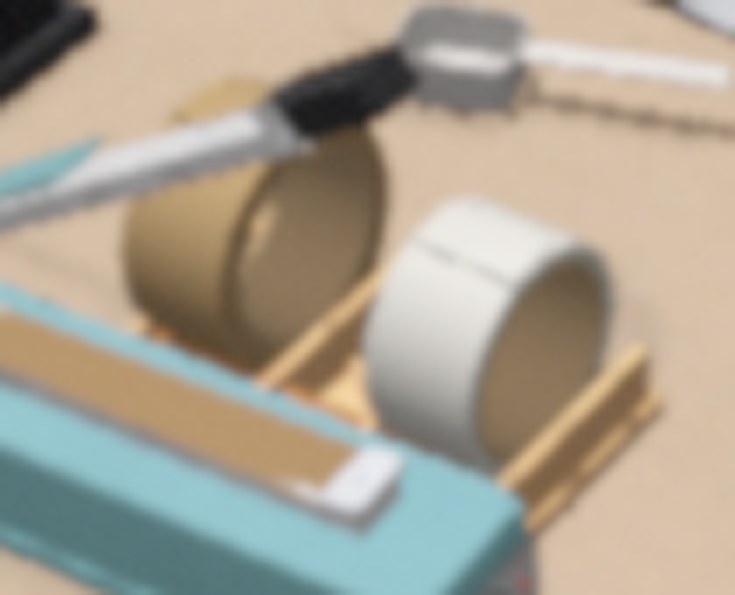

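```bash
python3 - <<'E'
from h import *
import pickle; t,s=pickle.load(open("cams.pkl","rb"))
A=lambda X,Y:(262+X/5.8-.4,135+Y/5.8-.4)
B=lambda X,Y:(140+X/7.5-.4,185+Y/7.5-.4)
C=lambda X,Y:(200+X/7-.4,155+Y/7-.4)
for n,p in dict(BL=(62,100),FL=(55,498),FR=(737,507)).items(): print(n,plane(t,*A(*p),.014))
print("strips",[plane(t,*B(*p),.035) for p in((322,97),(330,415),(672,70),(690,395))])
print("faces",[plane(t,*B(*p),.12) for p in((68,220),(234,215))],"white",[plane(t,*B(*p),.109) for p in((460,215),(625,210))])
for nm,fr,bk,zc in(("brown",(205,408),(175,63),.068),("white",(570,365),(545,62),.062)):
    o,d1=ray(t,*B(*fr));o,d2=ray(t,*B(*bk))
    a=np.arctan2(d1[0],-d1[2]);b=np.arctan2(d2[0],-d2[2]);m=(a+b)/2
    x=o[0]+np.tan(m)*(o[2]-zc); print(nm,"x",x,"R",np.sin(abs(a-b)/2)*np.hypot(x-o[0],o[2]-zc))
# keys
hs=[cv2.cvtColor(x["pixels"],cv2.COLOR_BGR2HSV) for x in (t,s)]
h=hs[0];print([h[197,u] for u in(336,357,377)])
for name,p in dict(blue=(436,360),yellow=(554,361),green=(671,359)).items(): print(name,A(*p),plane(t,*A(*p),.082))
# scene plate/keys
print("hood", [plane(t,*A(*p),.162) for p in((366,320),(770,325))])
print("top of brown in scene", C(240,78))
E
```

```text
BL [0.74083404 0.05123739 0.014     ]
FL [0.57159176 0.05545505 0.014     ]
FR [ 0.56172225 -0.22109037  0.014     ]
strips [array([0.62611868, 0.25973802, 0.035     ]), array([0.52533833, 0.25520611, 0.035     ]), array([0.63241124, 0.15109094, 0.035     ]), array([0.52913355, 0.14498398, 0.035     ])]
faces [array([0.56757695, 0.31213049, 0.12      ]), array([0.56800309, 0.26430993, 0.12      ])] white [array([0.56926812, 0.20134562, 0.109     ]), array([0.56970447, 0.15330854, 0.109     ])]
brown x 0.5746893499202508 R 0.05188494886957533
white x 0.5805487315181843 R 0.04584206427623335
[array([111, 231,  65], dtype=uint8), array([ 24, 255, 109], dtype=uint8), array([ 67, 227,  54], dtype=uint8)]
blue (336.77241379310345, 196.6689655172414) [ 0.60753504 -0.09781127  0.082     ]
yellow (357.11724137931037, 196.84137931034482) [ 0.60612871 -0.1435549   0.082     ]
green (377.2896551724138, 196.49655172413793) [ 0.60593178 -0.18896853  0.082     ]
hood [array([ 0.60139019, -0.06934295,  0.162     ]), array([ 0.59628666, -0.21616871,  0.162     ])]
top of brown in scene (233.88571428571427, 165.74285714285713)
```

```bash
python3 - <<'E'
from h import *
import pickle; t,s=pickle.load(open("cams.pkl","rb"))
A=lambda X,Y:(262+X/5.8-.4,135+Y/5.8-.4)
B=lambda X,Y:(140+X/7.5-.4,185+Y/7.5-.4)
C=lambda X,Y:(200+X/7-.4,155+Y/7-.4)
for p,q in (((672,385),(405,75)),((497,430),(282,115)),((205,495),(20,210))): print(tri([ray(t,*B(*p)),ray(s,*C(*q))]))
print("plates",[plane(t,*A(*p),.054) for p in((80,110),(77,410),(249,130),(244,410))])
print("rollers",[plane(t,*A(*p),.04) for p in((165,195),(162,370))])
# verify brown centre in scene via projection of rim circle
img=s["pixels"].copy(); 
c=np.array([.5747,.288,.068]); ax=np.array([-np.sin(.052),np.cos(.052),0]); xx=np.array([ax[1],-ax[0],0])
big=cv2.resize(img,None,fx=4,fy=4,interpolation=cv2.INTER_CUBIC);bt=cv2.resize(t["pixels"],None,fx=4,fy=4,interpolation=cv2.INTER_CUBIC)
def dr(b,cam,X): 
    u,v=proj(cam,X); cv2.circle(b,(int(4*u+2),int(4*v+2)),1,(0,0,255),-1)
for sg in(-.024,.024):
  for a in np.linspace(0,6.28,90):
    X=c+sg*ax+.052*(np.cos(a)*xx+np.array([0,0,np.sin(a)])); dr(big,s,X);dr(bt,t,X)
o=np.array([.6525,-.0855,0]);y=-.0314
x_=np.array([np.cos(y),np.sin(y),0]);y_=np.array([-np.sin(y),np.cos(y),0])
D=lambda a,b,c:o+a*x_+b*y_+np.array([0,0,c])
pts=[D(-.086,k,.014) for k in np.linspace(-.141,.141,40)]+[D(k,.141,.014) for k in np.linspace(-.086,.086,30)]+[D(-.052,k,.162) for k in np.linspace(-.135,.015,30)]
for k in(-.046,0,.046):
  for a in np.linspace(0,6.28,40):
    r=.016;u=r*np.cos(a);pts.append(D(-.0455-u*.766,-.06+k+r*np.sin(a),.082-u*.643))
for X in pts: dr(big,s,X);dr(bt,t,X)
cv2.imwrite("pics/o1.png",np.hstack([big[620:960,800:1200],bt[740:1080,560:960]]))
cv2.imwrite("pics/o2.png",np.hstack([cv2.resize(big[760:1160,1200:1800],(400,300)),cv2.resize(bt[540:940,1040:1600],(400,300))]))
E
```

```text
(array([0.48589583, 0.11379394, 0.27002726]), [np.float64(0.001705705042747577), np.float64(0.0017057050427475276)])
(array([0.48158089, 0.16478608, 0.2350576 ]), [np.float64(0.0009447985134789571), np.float64(0.0009447985134790047)])
(array([0.46863976, 0.26809187, 0.15959393]), [np.float64(0.013016021452075663), np.float64(0.013016021452075779)])
plates [array([0.72208789, 0.04111699, 0.054     ]), array([0.59785101, 0.04343871, 0.054     ]), array([ 0.7121965 , -0.02666299,  0.054     ]), array([ 0.59639645, -0.02254156,  0.054     ])]
rollers [array([0.69028194, 0.00801641, 0.04      ]), array([0.61721455, 0.01023068, 0.04      ])]
```

View pics/o1.png

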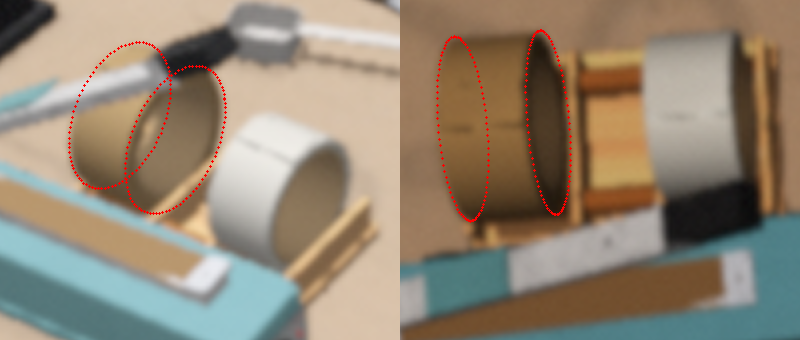

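View pics/o2.png

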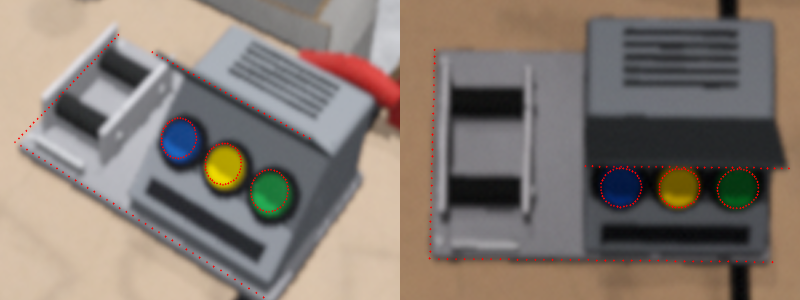

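```bash
python3 -m pendant '[[[-0.17,-0.15,-0.14,0,0,0],[-0.17,-0.15,-0.14,0,0,0],[-0.17,-0.15,-0.14,0,0,0],[-0.17,-0.15,-0.14,0,0,0],[-0.17,-0.15,-0.14,0,0,0],[-0.17,-0.15,-0.14,0,0,0]]]' 0
cat > go.py <<'E'
# usage: go.py x y z angle_of_tool_y_deg [tilt]  -> remaining move in tool axes/units
import sys; from h import *
from scipy.spatial.transform import Rotation as Ro
def goal(x,y,z,ang,tilt=0,v=True):
    o=telemetry.get_obs(); q=o["eef_rot"]; R=Ro.from_quat([q[1],q[2],q[3],q[0]])
    a=np.radians(ang); ty=np.array([np.cos(a),np.sin(a),0]); fw=np.array([np.sin(a),-np.cos(a),0])
    T=np.radians(tilt); tz=np.array([0,0,-1])*np.cos(T)+fw*np.sin(T); tx=np.cross(ty,tz)
    G=Ro.from_matrix(np.c_[tx,ty,tz])
    d=R.inv().apply(np.array([x,y,z])-o["eef_pos"])
    r=(R.inv()*G).as_rotvec()
    print("t",o["time_s"],"pos",o["eef_pos"].round(4),"F",o["wrist_force"].round(1),"op",round(o["opening"],3),"q",o["q"].round(2))
    print("d units",(d/.2).round(3),"norm mm",np.linalg.norm(d)*1e3,"rot units",(r/np.pi).round(4),"deg",np.degrees(np.linalg.norm(r)))
if __name__=="__main__": goal(*map(float,sys.argv[1:]))
E
python3 go.py .575 .288 .4 93
```

```text
time_s: 1.0
eef_pos: [0.3013, 0.3228, 0.4003]
eef_rot: [-0.001, 0.128, 0.992, -0.003]
wrist_force: [0.7, 0.9, -0.3]
opening: 1.001
t 1.0 pos [0.3013 0.3228 0.4003] F [ 0.7  0.9 -0.3] op 1.001 q [ 0.55 -0.21  1.66 -0.    1.7  -0.76]
d units [-1.368  0.179 -0.002] norm mm 275.94592937949767 rot units [-0.0022 -0.0009 -0.0983] deg 17.70381168132108
```

```bash
python3 -m pendant '[[[-0.228,0.03,0,0,0,0],[-0.228,0.03,0,0,0,0],[-0.228,0.03,0,0,0,0],[-0.228,0.03,0,0,0,0],[-0.228,0.03,0,0,0,0],[-0.228,0.03,0,0,0,0],[0,0,0,0,0,-0.05],[0,0,0,0,0,-0.05],[0,0,0,0,0,0]]]'
python3 go.py .575 .288 .25 93; python3 - <<'E'
from h import *
c=imaging.camera("wrist"); cv2.imwrite("pics/w1.png",c["pixels"])
import pickle; pickle.dump(c,open("w1.pkl","wb"))
E
```

```text
time_s: 2.12
eef_pos: [0.5868, 0.2823, 0.402]
eef_rot: [-0.0, -0.029, 1.0, -0.002]
wrist_force: [-0.4, 0.2, 0.7]
opening: 1.002
t 2.125 pos [0.5868 0.2823 0.402 ] F [-0.4  0.2  0.7] op 1.002 q [ 0.27  0.28  1.16 -0.    1.71 -1.36]
d units [0.057 0.035 0.76 ] norm mm 152.59351337387832 rot units [-0.001  -0.0001  0.0021] deg 0.42320132711449493
```

View pics/w1.png

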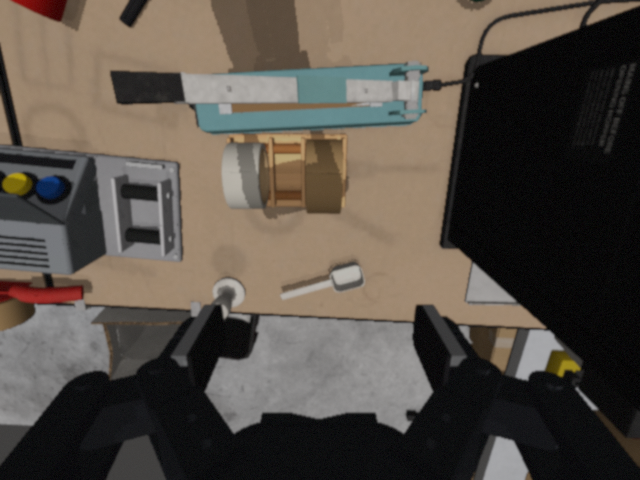

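The wrist view shows the brown roll at about (305–343, 138–212), white roll beside it; cross-checking the brown roll's centre from it.

```bash
python3 - <<'E'
from h import *
import pickle;c=pickle.load(open("w1.pkl","rb"))
x0,y0=210,120
cv2.imwrite("pics/w1c.png",cv2.resize(c["pixels"][y0:y0+105,x0:x0+150],None,fx=5,fy=5,interpolation=cv2.INTER_CUBIC))
print("cam",-np.array(c["R"]).T@c["t"])
for z in(.068,.12): print([p.round(4) for p in (plane(c,*proj(c,[.5747,.288,z]),z),)],proj(c,[.5747,.288,z]))
ax=np.array([-np.sin(.052),np.cos(.052),0])
for sg in(-.024,.024): print("face top",proj(c,np.array([.5747,.288,.12])+sg*ax))
print("front/back",proj(c,[.5227,.288,.068]),proj(c,[.6267,.288,.068]))
E
```

```text
cam [0.50228471 0.27903365 0.54367929]
[array([0.5747, 0.288 , 0.068 ])] (np.float64(322.5219899336941), np.float64(179.0654933051452))
[array([0.5747, 0.288 , 0.12  ])] (np.float64(322.89796418593335), np.float64(185.313971593863))
face top (np.float64(304.14177408525137), np.float64(185.17829434422345))
face top (np.float64(341.654560967012), np.float64(185.44965178531947))
front/back (np.float64(324.8936288579727), np.float64(141.2069590878021)) (np.float64(320.31310223509604), np.float64(214.32602544752342))
```

View pics/w1c.png

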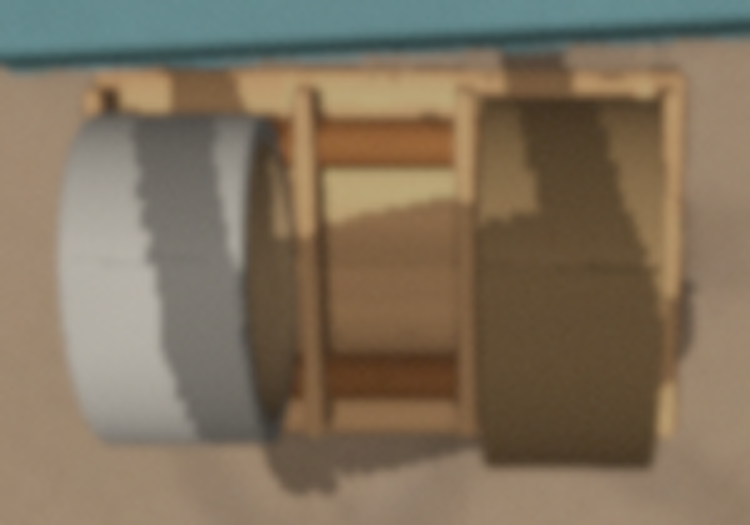

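```bash
python3 -m pendant '[[[0.055,0.03,0,0,0,0],[0,0,0.25,0,0,0],[0,0,0.25,0,0,0],[0,0,0.25,0,0,0],[0,0,0.25,0,0,0],[0,0,0.1,0,0,0],[0,0,0,0,0,0]]]'
python3 go.py .575 .288 .072 93
```

```text
time_s: 3.05
eef_pos: [0.5707, 0.2918, 0.1806]
eef_rot: [0.003, -0.024, 1.0, -0.0]
wrist_force: [0.3, 0.9, 0.1]
opening: 1.0
t 3.05 pos [0.5707 0.2918 0.1806] F [0.3 0.9 0.1] op 1.0 q [ 0.29  0.37  1.48 -0.    1.29 -1.33]
d units [-0.017 -0.02   0.543] norm mm 108.76763806965529 rot units [-0.0001  0.002  -0.0016] deg 0.4670735374492371
```

```bash
python3 -m pendant '[[[-0.015,-0.02,0.15,0,0.002,0],[0,0,0.15,0,0,0],[0,0,0.12,0,0,0],[0,0,0.06,0,0,0],[0,0,0,0,0,0]]]'
python3 go.py .575 .288 .072 93
```

```text
time_s: 3.68
eef_pos: [0.5779, 0.2916, 0.0925]
eef_rot: [0.007, -0.022, 1.0, 0.002]
wrist_force: [-0.1, 0.1, -0.7]
opening: 1.0
t 3.675 pos [0.5779 0.2916 0.0925] F [-0.1  0.1 -0.7] op 1.0 q [ 0.28  0.47  1.53  0.    1.13 -1.33]
d units [ 0.017 -0.018  0.102] norm mm 21.021768744559523 rot units [ 0.0011  0.0044 -0.0024] deg 0.9211051051718182
```

```bash
python3 -m pendant '[[[0.015,-0.02,0.05,0,0.005,-0.003],[0,0,0.04,0,0,0],[0,0,0.02,0,0,0],[0,0,0,0,0,0]]]'
python3 go.py .575 .288 .072 93
```

```text
time_s: 4.18
eef_pos: [0.577, 0.2879, 0.0724]
eef_rot: [0.001, -0.027, 1.0, 0.002]
wrist_force: [0.6, 0.1, 0.3]
opening: 1.0
t 4.175 pos [0.577  0.2879 0.0724] F [0.6 0.1 0.3] op 1.0 q [ 0.28  0.5   1.53  0.    1.11 -1.35]
d units [0.01  0.001 0.002] norm mm 2.0768902143362675 rot units [0.0015 0.0006 0.0006] deg 0.3074793502496358
```

Well aligned; close.

```bash
python3 -m pendant '[[[0.01,0,0,0,0,0],[0,0,0,0,0,0],[0,0,0,0,0,0],[0,0,0,0,0,0],[0,0,0,0,0,0],[0,0,0,0,0,0],[0,0,0,0,0,0],[0,0,0,0,0,0]]]' 1
python3 go.py .575 .288 .072 93
```

```text
time_s: 5.18
eef_pos: [0.5752, 0.288, 0.073]
eef_rot: [0.001, -0.027, 1.0, 0.002]
wrist_force: [-1.0, 0.3, 0.3]
opening: 0.553
t 5.175 pos [0.5752 0.288  0.073 ] F [-1.   0.3  0.3] op 0.553 q [ 0.28  0.5   1.54  0.    1.1  -1.35]
d units [0.001 0.    0.005] norm mm 1.0365093762511515 rot units [0.0015 0.0008 0.0007] deg 0.33686437599743757
```

```bash
python3 -m pendant '[[[0,0,-0.05,0,0,0],[0,0,-0.1,0,0,0],[0,0,-0.15,0,0,0],[0,0,-0.2,0,0,0],[0,0,-0.2,0,0,0],[0,0,-0.15,0,0,0],[0,0,-0.1,0,0,0],[0,0,0,0,0,0]]]'
python3 go.py .6545 .0095 .26 88.2;  python3 - <<'E'
from h import *
for n in("wrist","scene"):
    c=imaging.camera(n); cv2.imwrite(f"pics/{n}2.png",c["pixels"])
E
```

```text
time_s: 6.18
eef_pos: [0.575, 0.2872, 0.2789]
eef_rot: [0.005, -0.027, 1.0, 0.003]
wrist_force: [0.1, -0.1, -1.1]
opening: 0.556
t 6.175 pos [0.575  0.2872 0.2789] F [ 0.1 -0.1 -1.1] op 0.556 q [ 0.28  0.29  1.38  0.    1.46 -1.35]
d units [-0.32  -1.409  0.089] norm mm 289.4852633053434 rot units [0.0022 0.0029 0.0274] deg 4.973480255188983
```

View pics/wrist2.png

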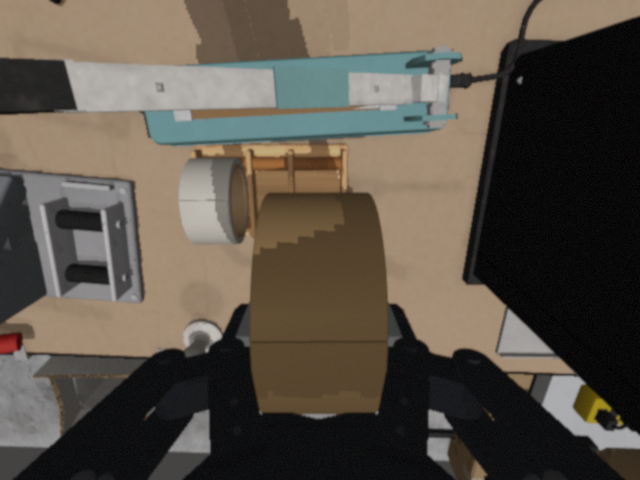

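View pics/scene2.png

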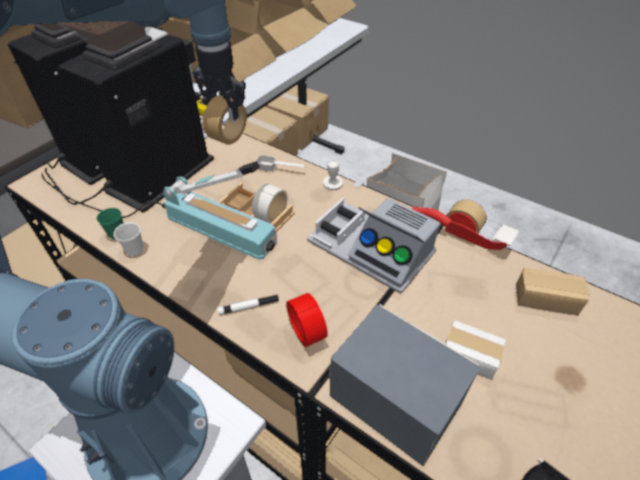

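```bash
python3 -m pendant '[[[-0.02,-0.1,0,0,0,0],[-0.04,-0.18,0,0,0,0.005],[-0.045,-0.2,0,0,0,0.005],[-0.045,-0.2,0,0,0,0.005],[-0.045,-0.2,0,0,0,0.005],[-0.045,-0.2,0,0,0,0.004],[-0.035,-0.15,0,0,0,0],[-0.02,-0.1,0,0,0,0],[0,0,0,0,0,0]]]'
python3 go.py .6545 .0095 .26 88.2
```

```text
time_s: 7.4
eef_pos: [0.6331, 0.0042, 0.261]
eef_rot: [-0.009, 0.013, 1.0, 0.001]
wrist_force: [-0.9, 0.6, -1.4]
opening: 0.56
t 7.4 pos [0.6331 0.0042 0.261 ] F [-0.9  0.6 -1.4] op 0.56 q [-0.18  0.3   1.4  -0.    1.46 -1.72]
d units [-0.107  0.029  0.003] norm mm 22.11361504578299 rot units [ 0.0007 -0.0055  0.0016] deg 1.0313054841135774
```

```bash
python3 -m pendant '[[[-0.06,0.02,0,0,-0.005,0.002],[-0.045,0.01,0,0,0,0],[0,0,0.1,0,0,0],[0,0,0.15,0,0,0],[0,0,0.12,0,0,0],[0,0,0.07,0,0,0],[0,0,0,0,0,0]]]'
python3 go.py .6545 .0095 .125 88.2;  python3 - <<'E'
from h import *
import pickle
r={}
for n in("wrist","scene","top"):
    c=imaging.camera(n); cv2.imwrite(f"pics/{n}3.png",c["pixels"]); r[n]=c
pickle.dump(r,open("c3.pkl","wb"))
f=lambda i:cv2.resize(i,(400,300),interpolation=cv2.INTER_CUBIC)
cv2.imwrite("pics/c3.png",np.vstack([np.hstack([f(r["scene"]["pixels"][130:280,270:470]),f(r["top"]["pixels"][100:250,230:430])]),cv2.resize(r["wrist"]["pixels"],(400,300)).repeat(1,1) if 0 else np.hstack([f(r["wrist"]["pixels"]),f(r["scene"]["pixels"])])]))
E
```

```text
time_s: 8.28
eef_pos: [0.6537, 0.0166, 0.1649]
eef_rot: [-0.002, 0.013, 1.0, 0.002]
wrist_force: [0.4, -0.2, -1.7]
opening: 0.555
t 8.275 pos [0.6537 0.0166 0.1649] F [ 0.4 -0.2 -1.7] op 0.555 q [-0.16  0.42  1.45  0.    1.28 -1.7 ]
d units [-0.006 -0.036  0.199] norm mm 40.502590730000435 rot units [ 0.0013 -0.0015  0.0018] deg 0.4926905207053672
```

View pics/c3.png

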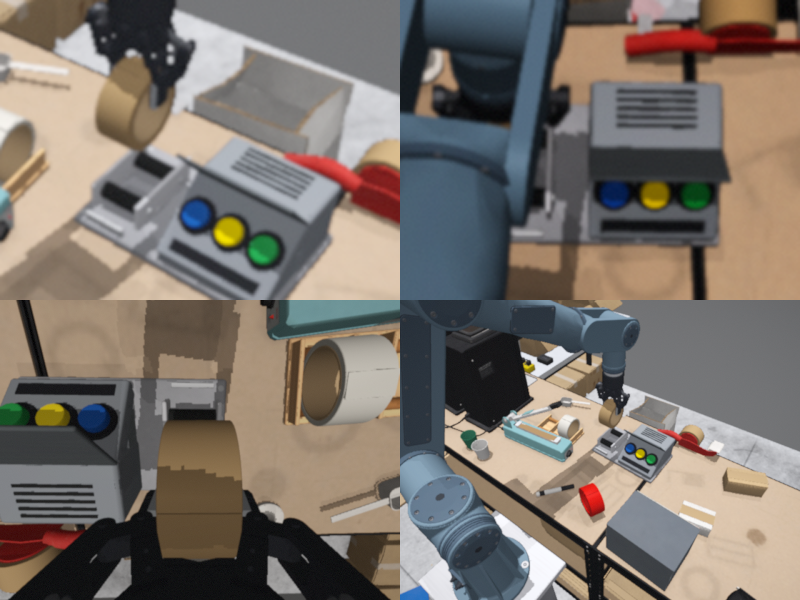

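```bash
python3 -m pendant '[[[-0.005,-0.035,0.05,0,-0.001,0.002],[0,0,0,0,0,0]]]'
python3 go.py .6545 .0095 .125 88.2;  python3 - <<'E'
from h import *
c=imaging.camera("wrist")
import pickle;pickle.dump(c,open("w4.pkl","wb"))
cv2.imwrite("pics/w4.png",cv2.resize(c["pixels"][110:330,200:420],None,fx=2.7,fy=2.7,interpolation=cv2.INTER_CUBIC))
E
```

```text
time_s: 8.68
eef_pos: [0.6574, 0.0083, 0.1591]
eef_rot: [0.003, 0.016, 1.0, 0.001]
wrist_force: [-0.1, 0.3, -2.1]
opening: 0.554
t 8.675 pos [0.6574 0.0083 0.1591] F [-0.1  0.3 -2.1] op 0.554 q [-0.17  0.42  1.45  0.    1.26 -1.71]
d units [0.016 0.005 0.171] norm mm 34.294755335826956 rot units [ 0.0009  0.0022 -0.0004] deg 0.43075195043914416
```

View pics/w4.png

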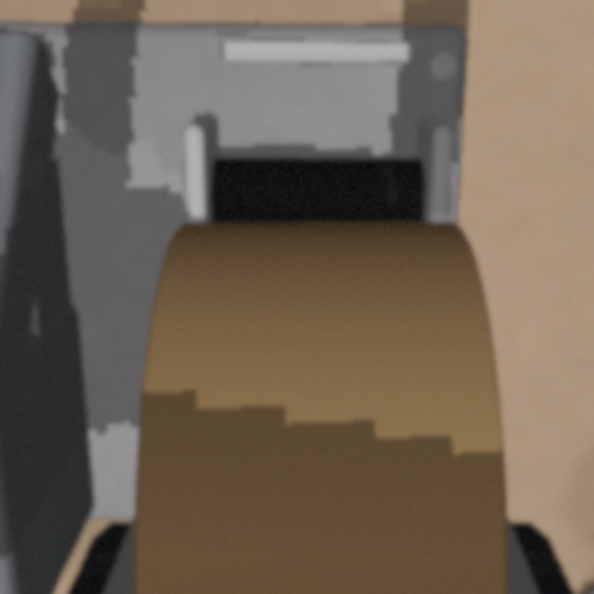

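```bash
python3 -m pendant '[[[0.012,0.003,0.07,0,0.002,0],[0,0,0.07,0,0,0],[0,0,0.05,0,0,0],[0,0,0.02,0,0,0],[0,0,0,0,0,0]]]'
python3 go.py .6545 .0095 .088 88.2
```

```text
time_s: 9.35
eef_pos: [0.6552, 0.0094, 0.1143]
eef_rot: [0.0, 0.016, 1.0, 0.002]
wrist_force: [0.4, 0.5, -1.8]
opening: 0.556
t 9.35 pos [0.6552 0.0094 0.1143] F [ 0.4  0.5 -1.8] op 0.556 q [-0.17  0.47  1.48  0.    1.19 -1.71]
d units [ 0.003 -0.     0.132] norm mm 26.314376317826852 rot units [ 0.001   0.0001 -0.0004] deg 0.2009505517636547
```

```bash
python3 -m pendant '[[[0.003,0,0.03,0,0,0],[0,0,0.03,0,0,0],[0,0,0.025,0,0,0],[0,0,0.02,0,0,0],[0,0,0,0,0,0]]]'
python3 go.py .6545 .0095 .088 88.2
```

```text
time_s: 9.98
eef_pos: [0.6551, 0.0094, 0.0927]
eef_rot: [0.001, 0.016, 1.0, 0.002]
wrist_force: [1.4, 0.9, -2.6]
opening: 0.554
t 9.975 pos [0.6551 0.0094 0.0927] F [ 1.4  0.9 -2.6] op 0.554 q [-0.17  0.5   1.49  0.    1.15 -1.71]
d units [0.003 0.    0.023] norm mm 4.732342105519177 rot units [ 0.001   0.0006 -0.0004] deg 0.21206923261042468
```

```bash
for i in 1; do python3 -m pendant '[[[0,0,0.012,0,0,0],[0,0,0,0,0,0]]]'; done
python3 -m pendant '[[[0.002,0,0.01,0,0,0],[0,0,0,0,0,0]]]'
python3 go.py .6545 .0095 .088 88.2
```

```text
time_s: 10.22
eef_pos: [0.6553, 0.0094, 0.0904]
eef_rot: [0.001, 0.016, 1.0, 0.001]
wrist_force: [-0.3, 0.7, -0.7]
opening: 0.552
time_s: 10.48
eef_pos: [0.656, 0.0092, 0.0895]
eef_rot: [0.002, 0.016, 1.0, 0.001]
wrist_force: [0.3, -0.3, -0.9]
opening: 0.553
t 10.475 pos [0.656  0.0092 0.0895] F [ 0.3 -0.3 -0.9] op 0.553 q [-0.17  0.5   1.49  0.    1.14 -1.71]
d units [0.008 0.001 0.007] norm mm 2.1460493979597444 rot units [ 0.0009  0.0015 -0.0004] deg 0.32312375451935704
```

```bash
python3 -m pendant '[[[0.005,0,0.01,0,0,0],[0,0,0,0,0,0]]]'
python3 -m pendant '[[[0.003,0,0.01,0,0,0],[0,0,0,0,0,0]]]'
python3 -m pendant '[[[0,0,0.01,0,0,0],[0,0,0,0,0,0]]]'
python3 go.py .6545 .0095 .088 88.2
```

```text
time_s: 10.72
eef_pos: [0.6565, 0.0091, 0.0891]
eef_rot: [0.004, 0.016, 1.0, 0.001]
wrist_force: [-0.2, -0.9, -1.7]
opening: 0.552
time_s: 10.98
eef_pos: [0.6573, 0.009, 0.0885]
eef_rot: [0.006, 0.017, 1.0, 0.001]
wrist_force: [1.2, 0.4, -0.7]
opening: 0.557
time_s: 11.22
eef_pos: [0.658, 0.0088, 0.088]
eef_rot: [0.007, 0.017, 1.0, 0.001]
wrist_force: [0.4, -0.2, -0.3]
opening: 0.557
t 11.225 pos [0.658  0.0088 0.088 ] F [ 0.4 -0.2 -0.3] op 0.557 q [-0.17  0.5   1.5   0.    1.13 -1.71]
d units [ 0.018  0.003 -0.   ] norm mm 3.6081410173545923 rot units [ 0.0006  0.0043 -0.0005] deg 0.7858130495278537
```

```bash
python3 -m pendant '[[[0.015,0.003,0,0,0.005,0],[0,0,0,0,0,0]]]'
python3 -m pendant '[[[0.006,0,0.01,0,0.002,0],[0,0,0,0,0,0]]]'
python3 go.py .6545 .0095 .088 88.2
```

```text
time_s: 11.48
eef_pos: [0.6568, 0.0092, 0.0888]
eef_rot: [0.001, 0.017, 1.0, 0.001]
wrist_force: [0.1, 0.2, 1.5]
opening: 0.55
time_s: 11.72
eef_pos: [0.6572, 0.0092, 0.0886]
eef_rot: [-0.001, 0.017, 1.0, 0.001]
wrist_force: [1.6, -0.3, -1.6]
opening: 0.557
t 11.725 pos [0.6572 0.0092 0.0886] F [ 1.6 -0.3 -1.6] op 0.557 q [-0.17  0.51  1.49  0.    1.15 -1.7 ]
d units [0.014 0.001 0.003] norm mm 2.800474402736697 rot units [ 0.0005 -0.0005 -0.0007] deg 0.17329664766766298
```

```bash
python3 -m pendant '[[[0,0,0.015,0,0,0],[0,0,0,0,0,0]]]'
python3 -m pendant '[[[0,0,0.02,0,0,0],[0,0,0,0,0,0]]]'
python3 go.py .6545 .0095 .088 88.2
python3 - <<'E'
from h import *
r=[imaging.camera(n)["pixels"] for n in("scene","wrist")]
f=lambda i:cv2.resize(i,(400,400),interpolation=cv2.INTER_CUBIC)
cv2.imwrite("pics/p5.png",np.hstack([f(r[0][170:270,300:400]),f(r[1][110:330,200:420])]))
E
```

```text
time_s: 11.98
eef_pos: [0.6581, 0.0091, 0.088]
eef_rot: [0.0, 0.017, 1.0, 0.001]
wrist_force: [1.7, 0.1, -0.9]
opening: 0.553
time_s: 12.22
eef_pos: [0.6579, 0.0091, 0.0881]
eef_rot: [-0.0, 0.016, 1.0, 0.0]
wrist_force: [0.4, -0.3, -2.2]
opening: 0.555
t 12.225 pos [0.6579 0.0091 0.0881] F [ 0.4 -0.3 -2.2] op 0.555 q [-0.17  0.51  1.48  0.    1.15 -1.7 ]
d units [0.017 0.001 0.001] norm mm 3.476169514399393 rot units [ 0.0002 -0.0001 -0.0005] deg 0.09718740956149564
```

View pics/p5.png

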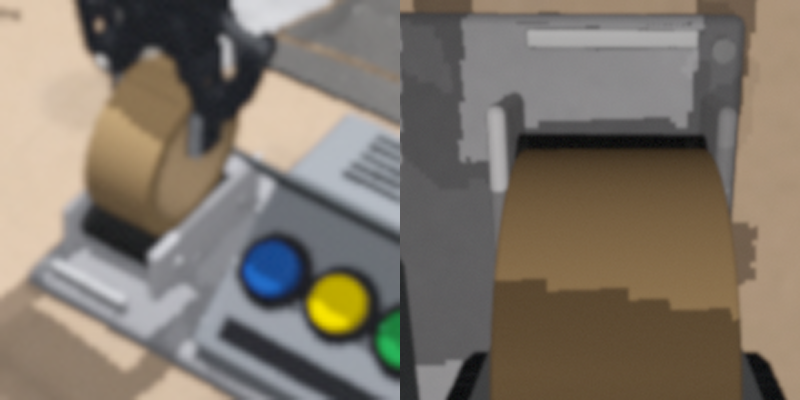

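```bash
python3 -m pendant '[[[0,0,0.02,0,0,0]]]'
python3 -m pendant '[[[0,0,0.03,0,0,0]]]'
python3 -m pendant '[[[0,0,0.03,0,0,0]]]'
python3 go.py .6545 .0095 .088 88.2
```

```text
time_s: 12.45
eef_pos: [0.6584, 0.0091, 0.0877]
eef_rot: [-0.0, 0.016, 1.0, 0.0]
wrist_force: [-18.0, 1.9, 44.9]
opening: 0.555
time_s: 12.58
eef_pos: [0.6585, 0.0091, 0.0877]
eef_rot: [-0.0, 0.016, 1.0, -0.0]
wrist_force: [-23.4, 2.3, 52.6]
opening: 0.555
time_s: 12.7
eef_pos: [0.6585, 0.0091, 0.0877]
eef_rot: [-0.001, 0.016, 1.0, -0.0]
wrist_force: [-19.9, 1.4, 42.9]
opening: 0.551
t 12.7 pos [0.6585 0.0091 0.0877] F [-19.9   1.4  42.9] op 0.551 q [-0.17  0.51  1.48 -0.    1.15 -1.7 ]
d units [ 0.02   0.001 -0.001] norm mm 4.010382806605777 rot units [-0.0003 -0.0004 -0.0001] deg 0.09424224882419963
```

Blocked with force −20/+45 N after sliding along the front roller until the rear one pushes back: it's in contact with both rollers. Relax, then release and check.

```bash
python3 -m pendant '[[[0,0,0,0,0,0],[0,0,0,0,0,0]]]'
python3 -m pendant '[[[0,0,0,0,0,0],[0,0,0,0,0,0],[0,0,0,0,0,0],[0,0,0,0,0,0],[0,0,0,0,0,0],[0,0,0,0,0,0]]]' 0
python3 go.py .6545 .0095 .088 88.2
python3 - <<'E'
from h import *
r=[imaging.camera(n)["pixels"] for n in("scene","wrist")]
f=lambda i:cv2.resize(i,(400,400),interpolation=cv2.INTER_CUBIC)
cv2.imwrite("pics/p6.png",np.hstack([f(r[0][170:270,300:400]),f(r[1][110:330,200:420])]))
E
```

```text
time_s: 12.95
eef_pos: [0.6578, 0.0092, 0.0882]
eef_rot: [-0.001, 0.016, 1.0, -0.0]
wrist_force: [0.7, -0.3, 2.6]
opening: 0.553
time_s: 13.7
eef_pos: [0.6553, 0.0095, 0.0839]
eef_rot: [-0.005, 0.016, 1.0, -0.0]
wrist_force: [-0.7, 0.6, -0.3]
opening: 0.999
t 13.7 pos [0.6553 0.0095 0.0839] F [-0.7  0.6 -0.3] op 0.999 q [-0.17  0.51  1.49 -0.    1.15 -1.7 ]
d units [ 0.004 -0.    -0.021] norm mm 4.2028964437237875 rot units [-0.0001 -0.0029 -0.    ] deg 0.5169119593825815
```

View pics/p6.png

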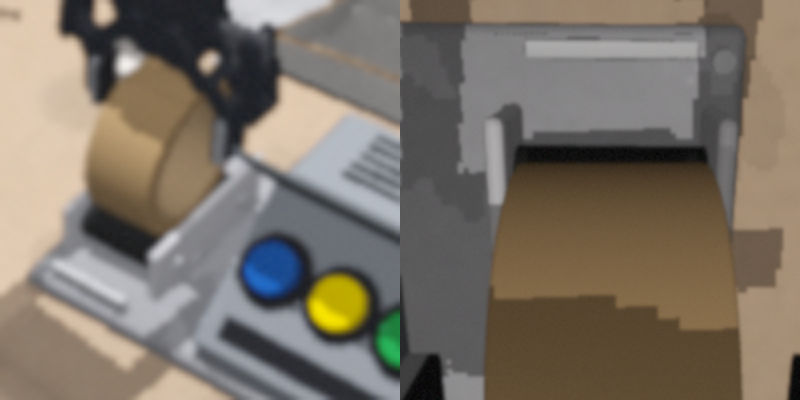

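```bash
python3 -m pendant '[[[0,0,-0.05,0,0,0],[0,0,-0.1,0,0,0],[0,0,-0.15,0,0,0],[0,0,-0.2,0,0,0],[0,0,-0.25,0,0,0],[0,0,-0.25,0,0,0],[0,0,-0.15,0,0,0],[0,0,0,0,0,0]]]' 0
python3 go.py .5 -.1875 .30 88.2
python3 - <<'E'
from h import *
r=[imaging.camera(n)["pixels"] for n in("scene","wrist")]
f=lambda i:cv2.resize(i,(400,400),interpolation=cv2.INTER_CUBIC)
cv2.imwrite("pics/p7.png",np.hstack([f(r[0][170:270,300:400]),cv2.resize(r[1],(400,400))]))
E
```

```text
time_s: 14.8
eef_pos: [0.658, 0.0095, 0.3338]
eef_rot: [0.001, 0.016, 1.0, -0.001]
wrist_force: [0.6, 0.2, -0.2]
opening: 1.001
t 14.8 pos [0.658  0.0095 0.3338] F [ 0.6  0.2 -0.2] op 1.001 q [-0.16  0.3   1.25 -0.    1.58 -1.7 ]
d units [ 0.759 -1.009  0.169] norm mm 254.78673178132178 rot units [-0.0005  0.0007  0.    ] deg 0.1595020451813539
```

View pics/p7.png

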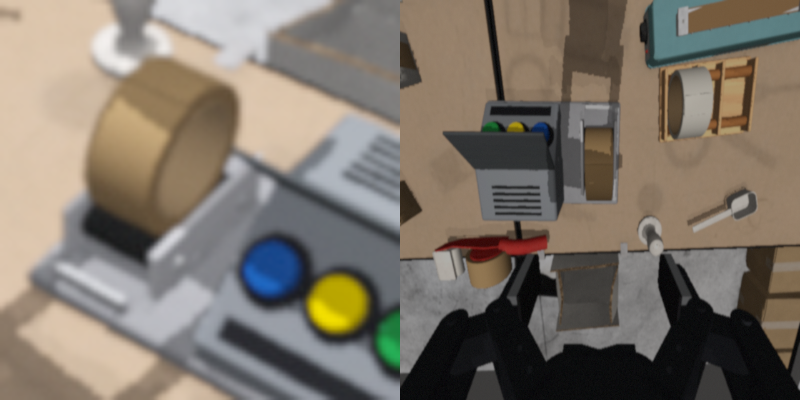

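The roll sits upright between the plates on the rollers. Now moving to the front of the console, closing the fingers.

```bash
python3 -m pendant '[[[0.12,-0.16,0,0,0,0],[0.12,-0.16,0,0,0,0],[0.12,-0.16,0,0,0,0],[0.12,-0.16,0,0,0,0],[0.12,-0.16,0,0,0,0],[0.12,-0.16,0,0,0,0],[0,0,0,0,0,0]]]' 1
python3 go.py .5 -.1875 .30 88.2 45
```

```text
time_s: 15.78
eef_pos: [0.496, -0.1798, 0.3149]
eef_rot: [-0.014, 0.015, 1.0, 0.005]
wrist_force: [0.3, 0.7, 0.0]
opening: -0.001
t 15.775 pos [ 0.496  -0.1798  0.3149] F [0.3 0.7 0. ] op -0.001 q [-0.57  0.04  1.6  -0.01  1.54 -2.11]
d units [-0.023 -0.039  0.074] norm mm 17.269966735052392 rot units [ 0.0028 -0.259  -0.0006] deg 46.615130807853845
```

```bash
python3 -m pendant '[[[0,0,0,0,-0.05,0],[0,0,0,0,-0.05,0],[0,0,0,0,-0.05,0],[0,0,0,0,-0.05,0],[0,0,0,0,-0.05,0],[0,0,0,0,0,0]]]' 1
python3 go.py .534 -.1873 .153 88.2 45
```

```text
time_s: 16.52
eef_pos: [0.496, -0.1736, 0.3047]
eef_rot: [0.375, 0.018, 0.927, 0.004]
wrist_force: [-1.2, 0.2, 0.1]
opening: 0.001
t 16.525 pos [ 0.496  -0.1736  0.3047] F [-1.2  0.2  0.1] op 0.001 q [-0.93 -0.45  2.2   0.72  1.   -2.74]
d units [ 0.388 -0.079  0.677] norm mm 156.97090277203216 rot units [ 0.0053 -0.0052 -0.0045] deg 1.566228963045762
```

```bash
python3 -m pendant '[[[0.078,-0.016,0.135,0.005,-0.005,-0.004],[0.078,-0.016,0.135,0,0,0],[0.078,-0.016,0.135,0,0,0],[0.078,-0.016,0.13,0,0,0],[0,0,0,0,0,0]]]' 1
python3 go.py .534 -.1873 .153 88.2 45
python3 - <<'E'
from h import *
import pickle
r={n:imaging.camera(n) for n in("scene","wrist","top")}; pickle.dump(r,open("k1.pkl","wb"))
f=lambda i:cv2.resize(i,(400,300),interpolation=cv2.INTER_CUBIC)
cv2.imwrite("pics/k1.png",np.vstack([np.hstack([f(r["scene"]["pixels"]),f(r["top"]["pixels"])]),np.hstack([f(r["wrist"]["pixels"]),f(r["scene"]["pixels"][170:290,310:470])])]))
E
```

```text
time_s: 17.15
eef_pos: [0.5324, -0.1865, 0.1849]
eef_rot: [0.379, 0.011, 0.925, -0.004]
wrist_force: [0.0, 0.9, 0.0]
opening: -0.0
t 17.15 pos [ 0.5324 -0.1865  0.1849] F [0.  0.9 0. ] op -0.0 q [-0.87 -0.14  2.24  0.95  0.7  -3.06]
d units [ 0.106 -0.004  0.119] norm mm 31.923222002072116 rot units [ 0.0017 -0.0026  0.0014] deg 0.6120853968973738
```

View pics/k1.png

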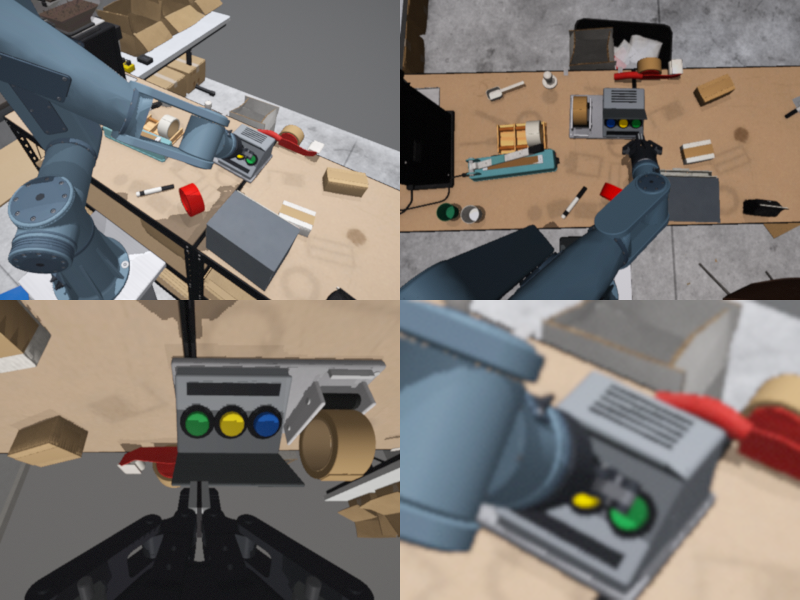

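Joint 6 is near its limit (−3.06); a half turn about the tool axis gives the same pose with joint 6 near 0. Doing that here in free air.

```bash
python3 -m pendant '[[[0,0,0,0,0,0.055],[0,0,0,0,0,0.055],[0,0,0,0,0,0.055],[0,0,0,0,0,0.055],[0,0,0,0,0,0.055],[0,0,0,0,0,0.055],[0,0,0,0,0,0.055],[0,0,0,0,0,0.055],[0,0,0,0,0,0.055]]]' 1
python3 -m pendant '[[[0,0,0,0,0,0.055],[0,0,0,0,0,0.055],[0,0,0,0,0,0.055],[0,0,0,0,0,0.055],[0,0,0,0,0,0.055],[0,0,0,0,0,0.055],[0,0,0,0,0,0.055],[0,0,0,0,0,0.055],[0,0,0,0,0,0]]]' 1
cat > go2.py <<'E'
import sys; from h import *
from scipy.spatial.transform import Rotation as Ro
x,y,z,ang,tilt=map(float,sys.argv[1:6])
o=telemetry.get_obs(); q=o["eef_rot"]; R=Ro.from_quat([q[1],q[2],q[3],q[0]])
a=np.radians(ang); ty=np.array([np.cos(a),np.sin(a),0]); fw=np.array([np.sin(a),-np.cos(a),0])
T=np.radians(tilt); tz=np.array([0,0,-1])*np.cos(T)+fw*np.sin(T); ty=-ty; tx=np.cross(ty,tz)
G=Ro.from_matrix(np.c_[tx,ty,tz]); D=R.inv().apply(np.array([x,y,z])-o["eef_pos"]); r=(R.inv()*G).as_rotvec()
print("t",o["time_s"],"pos",o["eef_pos"].round(4),"F",o["wrist_force"].round(1),"q",o["q"].round(2))
print("d units",(D/.2).round(3),"rot units",(r/np.pi).round(4))
E
python3 go2.py .534 -.1873 .153 88.2 45
```

```text
time_s: 18.42
eef_pos: [0.5389, -0.1928, 0.2091]
eef_rot: [0.282, 0.666, 0.636, 0.269]
wrist_force: [0.8, 0.4, -0.4]
opening: 0.002
time_s: 19.55
eef_pos: [0.5439, -0.197, 0.2303]
eef_rot: [0.047, 0.916, 0.049, 0.396]
wrist_force: [0.6, 0.1, -0.4]
opening: -0.003
t 19.55 pos [ 0.5439 -0.197   0.2303] F [ 0.6  0.1 -0.4] q [-0.86 -0.21  2.21  0.91  0.72  0.02]
d units [-0.306 -0.099  0.225] rot units [ 0.0084 -0.0102  0.047 ]
```

```bash
python3 -m pendant '[[[0,0,0,0.008,-0.01,0.045],[-0.1,-0.03,0.05,0,0,0],[-0.1,-0.03,0.05,0,0,0],[-0.1,-0.03,0.05,0,0,0],[0,0,0,0,0,0]]]' 1
python3 go2.py .534 -.1873 .153 88.2 45
python3 - <<'E'
from h import *
import pickle
r={n:imaging.camera(n) for n in("scene","wrist")}; pickle.dump(r,open("k2.pkl","wb"))
f=lambda i:cv2.resize(i,(400,300),interpolation=cv2.INTER_CUBIC)
cv2.imwrite("pics/k2.png",np.hstack([f(r["wrist"]["pixels"]),f(r["scene"]["pixels"][170:290,310:470])]))
E
```

```text
time_s: 20.18
eef_pos: [0.5249, -0.1809, 0.1723]
eef_rot: [0.014, 0.923, -0.003, 0.386]
wrist_force: [0.6, -0.4, 0.9]
opening: -0.004
t 20.175 pos [ 0.5249 -0.1809  0.1723] F [ 0.6 -0.4  0.9] q [-0.87 -0.14  2.29  1.01  0.67 -0.02]
d units [-0.037  0.029  0.101] rot units [ 0.002  -0.0022  0.0088]
```

View pics/k2.png

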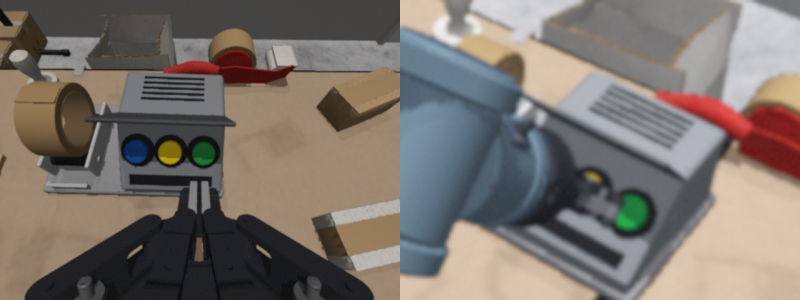

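Wrist view shows the keys blue/yellow/green at about (217,242),(270,243),(325,243) full-scale. Triangulate them against the first scene view.

```bash
python3 - <<'E'
from h import *
import pickle
w=pickle.load(open("k2.pkl","rb"))["wrist"]; t,s=pickle.load(open("cams.pkl","rb"))
a=-.0314; x_=np.array([np.cos(a),np.sin(a),0]); n=-.643*x_+np.array([0,0,.766]); z_=np.array([0,0,1])
p0=np.array([.6525,-.0855,0])-.0455*x_+.082*z_+.0  # pt on key-top plane (y any)
top=dict(blue=(336.77,196.67),yellow=(357.12,196.84),green=(377.29,196.5))
for name,lo,hi in (("green",45,80),("yellow",20,35),("blue",100,125)):
    r=[]
    for cam,b in((w,(200,290,180,360)),(s,(220,280,350,420))):
        m=cv2.inRange(cv2.cvtColor(cam["pixels"],cv2.COLOR_BGR2HSV),(lo,120,40),(hi,255,255)); z=np.zeros_like(m); z[b[0]:b[1],b[2]:b[3]]=m[b[0]:b[1],b[2]:b[3]]
        c,_=cv2.minEnclosingCircle(max(cv2.findContours(z,0,2)[0],key=cv2.contourArea)); r.append(ray(cam,*c)); print(name,c,_)
    o,d=r[0]; print("wrist plane",(o+d*((p0-o)@n)/(d@n)).round(4))
    r.append(ray(t,*top[name])); X,e=tri(r); print("tri",X.round(4),np.round(e,4))
E
```

```text
green (325.3245544433594, 245.41477966308594) 19.45615005493164
green (401.21429443359375, 254.35714721679688) 7.95724630355835
wrist plane [ 0.6014 -0.1901  0.0801]
tri [ 0.607  -0.1903  0.0735] [0.0022 0.0012 0.0012]
yellow (271.4615478515625, 243.5) 20.375455856323242
yellow (384.0, 245.5625) 8.151260375976562
wrist plane [ 0.6033 -0.1448  0.0805]
tri [ 0.6077 -0.1444  0.0745] [0.0014 0.0011 0.0005]
blue (217.28089904785156, 241.85955810546875) 20.30916976928711
blue (367.60687255859375, 236.89694213867188) 7.686524868011475
wrist plane [ 0.605  -0.0996  0.0807]
tri [ 0.6091 -0.0985  0.0752] [0.0014 0.0014 0.0005]
```

```bash
python3 -m pendant '[[[-0.04,0.03,0.1,0.002,-0.002,0.008],[0,0,0,0,0,0]]]' 1
python3 go2.py .573 -.189 .109 88.2 45
```

```text
time_s: 20.52
eef_pos: [0.5369, -0.1912, 0.1586]
eef_rot: [0.01, 0.922, -0.012, 0.386]
wrist_force: [0.0, 0.1, 0.3]
opening: -0.004
t 20.525 pos [ 0.5369 -0.1912  0.1586] F [0.  0.1 0.3] q [-0.87 -0.07  2.26  1.06  0.64 -0.06]
d units [-0.05  -0.019  0.302] rot units [ 0.0016 -0.0024  0.0024]
```

```bash
python3 -m pendant '[[[-0.025,-0.015,0.1,0.002,-0.002,0.002],[-0.02,0,0.1,0,0,0],[0,0,0.09,0,0,0],[0,0,0,0,0,0]]]' 1
python3 go2.py .602 -.190 .080 88.2 45
```

```text
time_s: 21.02
eef_pos: [0.5761, -0.192, 0.1178]
eef_rot: [0.009, 0.922, -0.01, 0.387]
wrist_force: [0.3, 1.2, 0.0]
opening: 0.003
t 21.025 pos [ 0.5761 -0.192   0.1178] F [0.3 1.2 0. ] q [-0.79  0.12  2.19  1.23  0.55 -0.2 ]
d units [-0.044 -0.015  0.225] rot units [ 0.0008 -0.0031  0.0032]
```

```bash
python3 -m pendant '[[[-0.035,-0.01,0.06,0.001,-0.004,0.003],[-0.015,0,0.05,0,0,0],[0,0,0.03,0,0,0],[0,0,0,0,0,0]]]' 1
python3 go2.py .602 -.190 .080 88.2 45
python3 - <<'E'
from h import *
r={n:imaging.camera(n) for n in("scene","wrist")}
f=lambda i:cv2.resize(i,(400,300),interpolation=cv2.INTER_CUBIC)
cv2.imwrite("pics/k3.png",np.hstack([f(r["wrist"]["pixels"][160:400,160:480]),f(r["scene"]["pixels"][200:290,350:470])]))
E
```

```text
time_s: 21.52
eef_pos: [0.5909, -0.1918, 0.0952]
eef_rot: [0.008, 0.923, -0.012, 0.384]
wrist_force: [0.1, -0.1, -0.1]
opening: -0.004
t 21.525 pos [ 0.5909 -0.1918  0.0952] F [ 0.1 -0.1 -0.1] q [-0.76  0.2   2.15  1.31  0.51 -0.27]
d units [-0.015 -0.011  0.093] rot units [ 0.0004 -0.0009  0.0017]
```

View pics/k3.png

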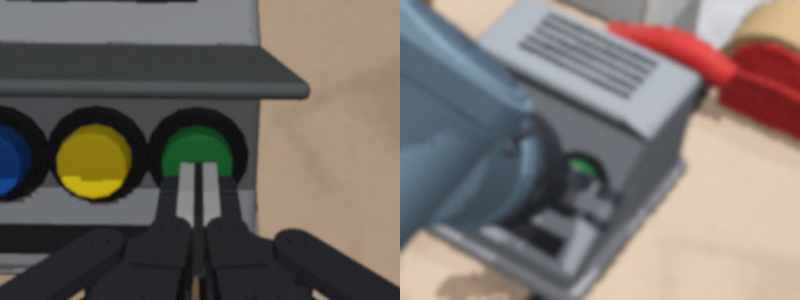

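```bash
python3 -m pendant '[[[-0.01,-0.005,0.03,0,-0.001,0.001],[0,0,0.025,0,0,0],[0,0,0.02,0,0,0]]]' 1
python3 go2.py .602 -.190 .080 88.2 45
python3 -m pendant '[[[0,0,0.02,0,0,0]]]' 1
python3 -m pendant '[[[0,0,0.02,0,0,0]]]' 1
python3 go2.py .602 -.190 .080 88.2 45
```

```text
time_s: 22.0
eef_pos: [0.6005, -0.1914, 0.0832]
eef_rot: [0.007, 0.924, -0.014, 0.383]
wrist_force: [-0.4, -0.6, -0.7]
opening: 0.001
t 22.0 pos [ 0.6005 -0.1914  0.0832] F [-0.4 -0.6 -0.7] q [-0.74  0.24  2.13  1.35  0.49 -0.3 ]
d units [-0.006 -0.007  0.016] rot units [ 0.0007 -0.0001  0.0007]
time_s: 22.12
eef_pos: [0.6035, -0.1915, 0.08]
eef_rot: [0.007, 0.924, -0.014, 0.383]
wrist_force: [-1.9, -0.1, 0.7]
opening: 0.001
time_s: 22.25
eef_pos: [0.6062, -0.1916, 0.0767]
eef_rot: [0.007, 0.924, -0.014, 0.382]
wrist_force: [-4.0, -0.6, 2.0]
opening: 0.002
t 22.25 pos [ 0.6062 -0.1916  0.0767] F [-4.  -0.6  2. ] q [-0.73  0.27  2.12  1.38  0.48 -0.32]
d units [-0.003 -0.007 -0.027] rot units [0.0007 0.0002 0.0006]
```

```bash
python3 -m pendant '[[[0,0,0.015,0,0,0]]]' 1
python3 -m pendant '[[[0,0,0.015,0,0,0]]]' 1
python3 go2.py .602 -.190 .080 88.2 45
```

```text
time_s: 22.38
eef_pos: [0.6077, -0.1917, 0.075]
eef_rot: [0.008, 0.924, -0.014, 0.382]
wrist_force: [-60.0, 5.6, 55.2]
opening: 0.006
time_s: 22.5
eef_pos: [0.6082, -0.1917, 0.0745]
eef_rot: [0.008, 0.924, -0.014, 0.383]
wrist_force: [-84.9, 9.8, 76.9]
opening: 0.001
t 22.5 pos [ 0.6082 -0.1917  0.0745] F [-84.9   9.8  76.9] q [-0.73  0.28  2.12  1.39  0.48 -0.34]
d units [-0.002 -0.008 -0.042] rot units [ 0.0011 -0.0003  0.0009]
```

Fully down, stop reached – far stiffer than expected (115 N). Back off at once; for the next keys use 1 mm steps near the end.

```bash
python3 -m pendant '[[[0,0,-0.02,0,0,0],[0,0,-0.06,0,0,0],[0,0,-0.08,0,0,0],[0,0,-0.08,0,0,0],[0,0,0,0,0,0]]]' 1
python3 go2.py .585 -.1445 .0985 88.2 45
python3 - <<'E'
from h import *
r={n:imaging.camera(n) for n in("scene","wrist")}
f=lambda i:cv2.resize(i,(400,300),interpolation=cv2.INTER_CUBIC)
cv2.imwrite("pics/k4.png",np.hstack([f(r["wrist"]["pixels"][160:400,160:480]),f(r["scene"]["pixels"][200:290,350:470])]))
E
```

```text
time_s: 23.12
eef_pos: [0.5735, -0.1908, 0.1109]
eef_rot: [0.009, 0.923, -0.014, 0.384]
wrist_force: [0.3, -0.3, -1.0]
opening: 0.001
t 23.125 pos [ 0.5735 -0.1908  0.1109] F [ 0.3 -0.3 -1. ] q [-0.79  0.13  2.19  1.25  0.54 -0.22]
d units [-0.008 -0.233  0.078] rot units [ 0.0014 -0.0013  0.0009]
```

View pics/k4.png

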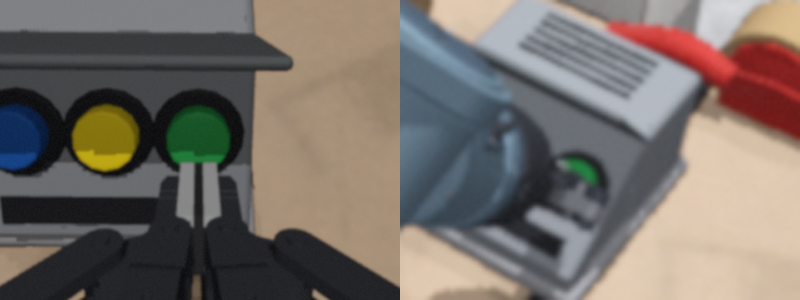

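```bash
python3 -m pendant '[[[0,-0.08,0,0.001,-0.001,0.001],[0,-0.08,0,0,0,0],[0,-0.07,0,0,0,0],[0,0,0,0,0,0]]]' 1
python3 go2.py .6035 -.1445 .080 88.2 45
```

```text
time_s: 23.72
eef_pos: [0.5751, -0.1395, 0.1082]
eef_rot: [0.005, 0.924, -0.014, 0.382]
wrist_force: [-0.4, 0.0, -0.7]
opening: -0.004
t 23.725 pos [ 0.5751 -0.1395  0.1082] F [-0.4  0.  -0.7] q [-0.68  0.09  2.24  1.27  0.47 -0.17]
d units [0.002 0.021 0.201] rot units [-0.0009  0.0008 -0.0003]
```

```bash
python3 -m pendant '[[[0,0.02,0.06,-0.001,0.001,0],[0,0,0.06,0,0,0],[0,0,0.03,0,0,0],[0,0,0.01,0,0,0]]]' 1
python3 go2.py .6035 -.1445 .080 88.2 45
```

```text
time_s: 24.22
eef_pos: [0.5988, -0.1438, 0.0856]
eef_rot: [0.007, 0.923, -0.014, 0.383]
wrist_force: [0.3, 0.1, 0.3]
opening: -0.006
t 24.225 pos [ 0.5988 -0.1438  0.0856] F [0.3 0.1 0.3] q [-0.65  0.2   2.18  1.41  0.43 -0.29]
d units [-0.003  0.003  0.036] rot units [ 0.0002 -0.0006  0.0003]
```

```bash
python3 -m pendant '[[[0,0,0.02,0,0,0],[0,0,0.02,0,0,0]]]' 1
python3 -m pendant '[[[0,0,0.01,0,0,0]]]' 1
python3 -m pendant '[[[0,0,0.007,0,0,0]]]' 1
```

```text
time_s: 24.48
eef_pos: [0.6046, -0.1441, 0.0799]
eef_rot: [0.007, 0.923, -0.014, 0.384]
wrist_force: [-2.9, -0.5, 0.8]
opening: -0.001
time_s: 24.6
eef_pos: [0.606, -0.1442, 0.0783]
eef_rot: [0.007, 0.923, -0.014, 0.383]
wrist_force: [-3.0, 0.4, 1.8]
opening: 0.0
time_s: 24.72
eef_pos: [0.6069, -0.1442, 0.0771]
eef_rot: [0.007, 0.923, -0.014, 0.383]
wrist_force: [-2.5, 0.5, 2.0]
opening: 0.004
```

```bash
python3 -m pendant '[[[0,0,0.005,0,0,0]]]' 1
python3 -m pendant '[[[0,0,0.005,0,0,0]]]' 1
```

```text
time_s: 24.85
eef_pos: [0.6076, -0.1443, 0.0764]
eef_rot: [0.007, 0.923, -0.014, 0.383]
wrist_force: [-4.2, -0.6, 1.5]
opening: -0.0
time_s: 24.98
eef_pos: [0.6081, -0.1443, 0.0757]
eef_rot: [0.007, 0.923, -0.014, 0.383]
wrist_force: [-15.3, 0.7, 12.9]
opening: 0.002
```

Yellow at its stop (20 N). Retract and check, then blue.

```bash
python3 -m pendant '[[[0,0,0,0,0,0],[0,0,-0.04,0,0,0],[0,0,-0.08,0,0,0],[0,0,-0.08,0,0,0],[0,0,0,0,0,0]]]' 1
python3 go2.py .5765 -.0985 .108 88.2 45
python3 - <<'E'
from h import *
r={n:imaging.camera(n) for n in("scene","wrist")}
f=lambda i:cv2.resize(i,(400,300),interpolation=cv2.INTER_CUBIC)
cv2.imwrite("pics/k5.png",np.hstack([f(r["wrist"]["pixels"][160:400,160:480]),f(r["scene"]["pixels"])]))
E
```

```text
time_s: 25.6
eef_pos: [0.5793, -0.1436, 0.1061]
eef_rot: [0.007, 0.923, -0.014, 0.384]
wrist_force: [0.6, -0.4, 0.4]
opening: 0.001
t 25.6 pos [ 0.5793 -0.1436  0.1061] F [ 0.6 -0.4  0.4] q [-0.68  0.11  2.23  1.3   0.46 -0.2 ]
d units [-0.008 -0.225 -0.022] rot units [ 0.0006 -0.001   0.0005]
```

View pics/k5.png

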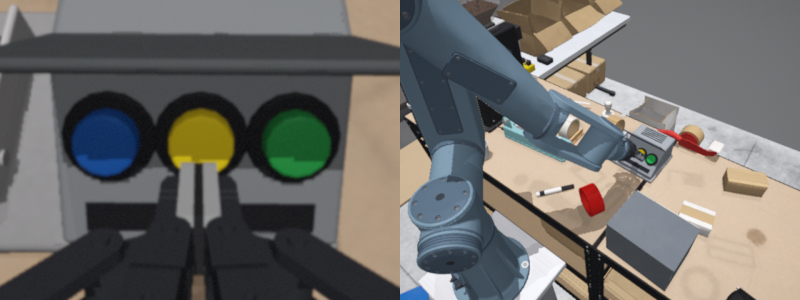

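```bash
python3 -m pendant '[[[0,-0.07,-0.01,0,-0.001,0],[0,-0.07,-0.01,0,0,0],[0,-0.06,0,0,0,0],[0,0,0,0,0,0]]]' 1
python3 go2.py .605 -.0985 .080 88.2 45
```

```text
time_s: 26.2
eef_pos: [0.5777, -0.0992, 0.107]
eef_rot: [0.006, 0.924, -0.014, 0.381]
wrist_force: [0.9, 0.1, -0.7]
opening: -0.001
t 26.2 pos [ 0.5777 -0.0992  0.107 ] F [ 0.9  0.1 -0.7] q [-0.58  0.07  2.26  1.31  0.39 -0.14]
d units [ 0.001 -0.008  0.192] rot units [-0.0003  0.0008  0.0003]
```

```bash
python3 -m pendant '[[[0,-0.005,0.06,0,0.001,0],[0,0,0.06,0,0,0],[0,0,0.03,0,0,0],[0,0,0.01,0,0,0]]]' 1
python3 -m pendant '[[[0,0,0.02,0,0,0],[0,0,0.015,0,0,0]]]' 1
python3 go2.py .605 -.0985 .080 88.2 45
```

```text
time_s: 26.7
eef_pos: [0.6015, -0.0983, 0.0841]
eef_rot: [0.006, 0.924, -0.013, 0.383]
wrist_force: [0.4, 0.9, -0.8]
opening: -0.002
time_s: 26.95
eef_pos: [0.6065, -0.0986, 0.0789]
eef_rot: [0.006, 0.924, -0.013, 0.383]
wrist_force: [-2.1, -1.1, 0.5]
opening: 0.001
t 26.95 pos [ 0.6065 -0.0986  0.0789] F [-2.1 -1.1  0.5] q [-0.54  0.21  2.2   1.52  0.35 -0.32]
d units [-0.001 -0.    -0.009] rot units [-0.0002 -0.0004  0.0008]
```

```bash
python3 -m pendant '[[[0,0,0.007,0,0,0]]]' 1
python3 -m pendant '[[[0,0,0.006,0,0,0]]]' 1
python3 -m pendant '[[[0,0,0.005,0,0,0]]]' 1
```

```text
time_s: 27.08
eef_pos: [0.6074, -0.0986, 0.0779]
eef_rot: [0.006, 0.924, -0.013, 0.383]
wrist_force: [-2.5, -0.6, 0.6]
opening: 0.003
time_s: 27.2
eef_pos: [0.6082, -0.0987, 0.0769]
eef_rot: [0.006, 0.924, -0.013, 0.383]
wrist_force: [-3.0, 0.8, 2.2]
opening: -0.001
time_s: 27.32
eef_pos: [0.6088, -0.0987, 0.0762]
eef_rot: [0.006, 0.924, -0.013, 0.383]
wrist_force: [-3.0, -0.6, 2.1]
opening: 0.001
```

```bash
python3 -m pendant '[[[0,0,0.005,0,0,0]]]' 1
```

```text
time_s: 27.45
eef_pos: [0.6094, -0.0987, 0.0754]
eef_rot: [0.006, 0.924, -0.013, 0.383]
wrist_force: [-12.1, -0.2, 10.4]
opening: 0.001
```

```bash
python3 -m pendant '[[[0,0,0.003,0,0,0]]]' 1
python3 -m pendant '[[[0,0,0,0,0,0],[0,0,-0.04,0,0,0],[0,0,-0.1,0,0,0],[0,0,-0.15,0,0,0],[0,0,-0.2,0,0,0],[0,0,-0.2,0,0,0],[0,0,-0.1,0,0,0],[0,0,0,0,0,0]]]' 1
python3 - <<'E'
from h import *
o=telemetry.get_obs();print(o["q"].round(2))
r={n:imaging.camera(n)["pixels"] for n in("scene","wrist","top")}
f=lambda i:cv2.resize(i,(400,300),interpolation=cv2.INTER_CUBIC)
cv2.imwrite("pics/f1.png",np.vstack([np.hstack([f(r["wrist"]),f(r["scene"])]),np.hstack([f(r["top"]),f(r["wrist"][150:330,120:360])])]))
E
```

```text
time_s: 27.58
eef_pos: [0.6095, -0.0987, 0.0753]
eef_rot: [0.006, 0.924, -0.013, 0.383]
wrist_force: [-16.7, 1.5, 15.8]
opening: -0.001
time_s: 28.58
eef_pos: [0.4946, -0.0961, 0.1918]
eef_rot: [0.009, 0.923, -0.013, 0.383]
wrist_force: [0.2, -0.5, -0.6]
opening: 0.001
[-0.75 -0.4   2.42  0.85  0.66  0.28]
```

View pics/f1.png

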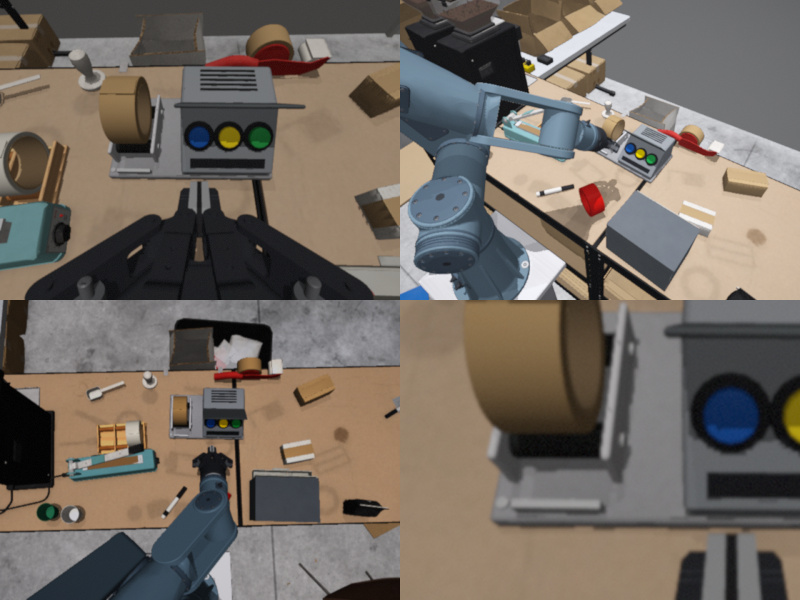

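All three keys are up, the roll sits between the side plates, and the white roll and carton haven't moved. The arm is clear, so I'm handing in.

```bash
python3 -c "
from bench import ctrl; print(ctrl.hand_in())"
```

```text
the job is handed in; nothing more can be done
None
```

The brown roll is in the dispenser cradle, and I pressed green, then yellow, then blue, each to its stop, before handing in at about 29 s. No verdict was given.

- **Roll:** I lowered it until the cradle stopped it. The wrist force (about −20 N in x and +45 N in z, rear roller included) and the way it slid along the front roller showed it was touching both rollers. I then relaxed the push and opened the fingers, and the pictures show it hadn't moved and is upright between the side plates. I judged the seating from force and pictures and did not measure its final height.
- **Keys:** I came in from the front at 45° with the fingers shut. Green and yellow each showed as up in a picture before I moved to the next key. All three were up in the last picture.
- **Force on green:** The green press peaked at a reading of about 115 N at the wrist, close to the 120 N limit, because the arm was stiffer at the key's stop than I expected. A peak between readings could have been higher. I then used 1 mm steps for the other two, which reached about 20 N on yellow and 23 N on blue.
- **Final state:** The last pictures show the white roll still in the stand, the sticker carton in its place, and the arm clear of everything.

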